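# Rake spilled buffer blocks out from under the shelf into the collecting bay

## Task

Four red buffer blocks have spilled under the low wire shelf. Take the hand rake by its slanting handle, reach over and behind the blocks with it and sweep all four into the blue three-sided collecting bay, touching the blocks only with the rake; then stand the rake back upright on its black parking pad, facing as it did before. Leave the other goods where they are.

Things in the scene. Friction and masses are not known exactly. Their poses are not given: they have to be found in the camera images.
- rake: Hand rake standing by itself, 0.2 kg. U-shaped aluminium head: blade 176 mm wide (x), 6 thick, 50 high; side wings 34 high reaching 58 mm to -y, 164 mm apart inside. Light-wood handle from (0, 0, 35) mm slanting up to -y at 42 degrees from vertical, 270 mm long, 24 mm wide along x, 20 thick. Origin: middle of the blade's lower edge, at bench level when standing; z up. Tips easily to -y.
- rake_grip (a point): Point on the handle's axis 35 mm from its upper end, rake frame (0, -157, 210) mm: the place to grip it, across its 24 mm width, with the hand in line with the handle.
- block0: Buffer block 1 of 4: red rubber on a steel base plate, small steel plate on top, 60 mm (x) by 40 mm (y) by 28 mm high, about 0.12 kg, lying flat, loose. Origin: centre of its underside.
- block1: Buffer block 2 of 4: red rubber on a steel base plate, small steel plate on top, 60 mm (x) by 40 mm (y) by 28 mm high, about 0.12 kg, lying flat, loose. Origin: centre of its underside.
- block2: Buffer block 3 of 4: red rubber on a steel base plate, small steel plate on top, 60 mm (x) by 40 mm (y) by 28 mm high, about 0.12 kg, lying flat, loose. Origin: centre of its underside.
- block3: Buffer block 4 of 4: red rubber on a steel base plate, small steel plate on top, 60 mm (x) by 40 mm (y) by 28 mm high, about 0.12 kg, lying flat, loose. Origin: centre of its underside.
- shelf: Low blue wire-deck shelf fixed on the bench at the robot's left. Origin: on the bench under the middle of its front edge; x along that edge, +y goes in under the shelf. 460 mm long, 200 deep; free height below 275 mm, beams above it up to 315 mm; 30 mm square posts at the corners (x = +-215 mm); back open.
- lamp_bar (a point): White lamp bar fixed along the shelf's front above the blocks (460 mm along shelf x, 24 mm deep, 20 mm high), 35 to 59 mm out from the front edge and 390 to 410 mm up. Point: middle of its underside, shelf frame (0, -47, 390) mm. Only a tilted hand passes under it.
- bay: Collecting bay fixed on the bench: yellow floor at bench level, three blue walls 40 mm high and 4 mm thick, open towards the shelf. Origin: on the bench, middle of the open mouth; x along the mouth, the inside goes to -y. Inside 210 mm wide (x) and 150 mm deep.
- pad: Black parking pad with a yellow border for the rake, painted flat on the bench, 240 mm (x) by 120 mm (y). Origin: where the rake's origin belongs (30 mm to the +y side of the pad's middle). The rake starts standing near it, its handle slanting towards the pad's -y side.
- carton_low: Bystander: white carton 60 x 90 x 70 mm standing under the shelf beside the blocks, loose. Origin: centre of underside.
- carton_brown: Bystander: brown carton 110 x 130 x 90 mm on top of the shelf, loose. Origin: centre of underside.
- carton_white: Bystander: white carton 100 x 100 x 60 mm on top of the shelf, loose. Origin: centre of underside.
- spring: Bystander: red coil spring, 64 mm across, 110 mm high, standing beyond the bay. Origin: centre of underside.
- can: Bystander: green can, 60 mm across, 170 mm high. Origin: centre of underside.
- tape: Bystander: brown roll of tape, 100 mm across, 48 mm high, lying flat. Origin: centre of underside.
Mind the look-alikes: they are no part of the job. Leave any purple, turquoise or yellow look-alike of the block2 alone.

How it is judged:
On the way, in this order (a step that is already met when the one before it is completed fails the run):
1. the rake is taken from its parking pad (horizontal distance between rake and pad above 0.12 m), for 0.1 s.
2. all four blocks are in the bay (y of block0 in the frame of bay between -0.15 and -0.018 m and x of block0 in the frame of bay between -0.105 and 0.105 m and height (world z) of each of block0, block1, block2, block3 below 0.05 m and y of block1 in the frame of bay between -0.15 and -0.018 m and x of block1 in the frame of bay between -0.105 and 0.105 m and y of block2 in the frame of bay between -0.15 and -0.018 m and x of block2 in the frame of bay between -0.105 and 0.105 m and y of block3 in the frame of bay between -0.15 and -0.018 m and x of block3 in the frame of bay between -0.105 and 0.105 m), for 0.2 s.
At the end, for the whole second after the job is handed in: All four blocks rest in the bay, centres between its side walls and at least 18 mm inside its mouth; the rake stands upright (within 4.5 degrees) on the bench, still, its origin within 50 mm of the pad's origin, handle slanting to the pad's -y side, turned less than 34 degrees from it (all of step 2 and linear speed of each of block0, block1, block2, block3, rake below 0.02 m/s and horizontal distance between rake and pad below 0.05 m and angle between rake's own z axis and vertical below 0.08 rad and height (world z) of rake below 0.008 m and angle between the y axis of rake and the y axis of pad, either way round below 0.6 rad and y of rake_grip in the frame of pad below -0.08 m); the robot touches nothing.
It fails at once if the gripper or arm touches a block (contact force between any of the fingers, the arm and block0 above 1 N or contact force between any of the fingers, the arm and block1 above 1 N or contact force between any of the fingers, the arm and block2 above 1 N or contact force between any of the fingers, the arm and block3 above 1 N).
It fails at once if other goods are moved more than 30 mm (distance of any of carton_low, carton_brown, carton_white, spring, can, tape from where it was at the start of the episode above 0.03 m).
It also fails if it takes over 54 s, if anything falls off the work surface, if the arm or the gripper's body presses on something with over 40 N, if the wrist force passes 120 N, or if a joint passes its speed limit or range.

## Robot

A 7-joint arm with a two-finger parallel gripper is mounted at the origin on the work surface. World frame = base frame: x ahead of the robot, y to its left, z up, the work surface at z = 0. Lengths are in m, angles in rad, forces in N, time in s.
With the tool pointing down it reaches from about 0.375 to 0.925 m from the base axis. Payload 3.1 kg.
Tool frame: the origin (TCP) lies between the finger pads; the fingertips stand 19 mm ahead of it and the grasp point (between the pads) is the TCP; z points along the fingers, y is the line along which they close (so a half turn about z gives the same grasp; the last joint's range is limited). The gripper opens to 85 mm and grips with 20 to 120 N. Pads are 22 mm wide; open, the fingers measure 114 mm over their backs; the gripper's body (76 mm by 85 mm) begins 54 mm behind the grasp point. The pads swing forward as they close: fully open they stand 13 mm farther back than shut.
Start: joints at [-0.098, 0.383, 0.044, 1.598, -0.018, 1.161, -0.05], TCP at [0.65, 0, 0.228] pointing down, gripper open.
Joint ranges: [-2.61, 2.61], [-0.41, 2.15], [-1.48, 1.57], [0, 2.5], [-1.57, 4.71], [0.05, 1.97], [-2.85, 2.85]. Speed limits (rad/s): [2.79, 2.79, 3.14, 3.14, 3.14, 3.14, 3.14].

## Interface

Orientations are given as a unit quaternion [x, y, z, w].
In Python, from bench import move_ptp, movel, move_j, move_gripper, pause, inverse_kinematics, read_camera, camera_params, MotionError, sign_off, look_for, tip_of, read_time_s, read_qpos, read_joint_vel, read_effort, read_eef_pos, read_tcp_rot, read_ft_force, read_ft_torque, read_finger_gap, read_grasp_force gives the robot as it stands. Calls block until the motion is done:
- move_ptp(position, orientation): joint-space move of the TCP to a pose.
- movel(position, orientation=None, speed=0.15): straight line of the TCP; orientation=None keeps the orientation; speed is the mean speed in m/s.
- move_j(angles): joint-space move.
- move_gripper(opening, effort=None): finger opening in m; effort is the grip in N (None keeps the last); returns when the fingers have stopped.
- pause(seconds).
- inverse_kinematics(position, orientation): joint angles nearest the present ones, or None.
- read_camera(name): name is "scene" or "side" or "wrist"; returns the picture (420x560x3 uint8, red, green, blue); there is no depth.
- camera_params(name): a dict with "K" (3x3 intrinsics, pixels), "camera_from_world" (4x4, takes a point from world to camera coordinates). Camera axes: x right, y down, z forward; pixel columns grow to the right and rows downward; lengths in m; the calibration is good to about 2 mm. A picture is of the moment at which its call begins: read the wrist's pose just before it. camera_params takes no time and is no camera call; for the wrist camera it gives the pose at the moment of the call.
A pose or a line that the arm cannot do raises MotionError and nothing moves.
- sign_off(): hands the job in; it is judged then, once.
Trained networks look in the newest picture that a camera, given by its name, has taken for a name from the list of things; names that differ only in an ending like _2 or _b are one class to them, and where a whole thing is asked for, a point or a joint stands for the part that bears it (a point fixed in the world has none). Each returns a list of dicts, best first, with "confidence" (0 to 1); they miss things now and then, are a little off and sometimes report something else, mostly with a low value. They report only what shows in the picture. A call takes as long as a camera call. They do not tell look-alikes from the thing itself.
- look_for(camera, name): "at" ([column, row] in pixels, amid what is visible of it).
- tip_of(camera, name): "at" ([column, row] in pixels: a listed point, or the origin of a listed thing).
Readings, each from a call of its own:
- read_time_s(): time.
- read_qpos(): joint angles.
- read_joint_vel(): joint speeds.
- read_effort(): joint torques, N m.
- read_eef_pos(): TCP position.
- read_tcp_rot(): TCP orientation.
- read_ft_force(): force on the tool from outside, world axes, zero at the start.
- read_ft_torque(): the same for the moment, N m.
- read_finger_gap(): finger opening in m.
- read_grasp_force(): force on a finger pad.
Only numpy, scipy, OpenCV 4.12 (cv2) and the standard library are available. Lean on these libraries where they do the work, as an engineer would, in place of code of your own. Each camera call takes 0.05 s, during which the arm holds its last target. There are 200 camera calls.

## Working session

There is one attempt and no reset: what is moved stays moved. The work goes in short steps, each a Python script; the robot and the scene stay as the last script left them, time stands still between calls to the robot, and variables do not carry over. Pictures are saved under pics/ and viewed, at most 12 in all, crops included, and the job is handed in when it is done.

```bash
ls; mkdir -p pics; python3 - <<'E'
from bench import *
import cv2,numpy as np
ims=[]
for c in ["scene","side"]:
    im=read_camera(c); cv2.imwrite(f"pics/{c}0.png",im[:,:,::-1])
    p=camera_params(c); print(c,p["K"][0][0],np.linalg.inv(np.array(p["camera_from_world"]))[:3].round(2).tolist())
    for n in ["rake","rake_grip","block0","shelf","bay","pad","carton_low","lamp_bar"]:
        print(n,[(np.round(d["at"]).tolist(),round(d["confidence"],2)) for d in tip_of(c,n)])
print(read_time_s())
E
```

```text
pics
scene 424.9544592138362 [[-0.38, 0.86, -0.33, 0.92], [0.92, 0.35, -0.14, 0.15], [-0.0, -0.36, -0.93, 1.36]]
rake [([240.0, 218.0], 0.56)]
rake_grip [([198.0, 161.0], 0.71), ([388.0, 247.0], 0.24)]
block0 [([392.0, 247.0], 0.75), ([438.0, 303.0], 0.69), ([336.0, 197.0], 0.64), ([377.0, 237.0], 0.63), ([403.0, 199.0], 0.58), ([365.0, 255.0], 0.56), ([441.0, 209.0], 0.39)]
shelf []
bay [([302.0, 257.0], 0.69)]
pad [([239.0, 216.0], 0.68)]
carton_low [([355.0, 320.0], 0.6), ([378.0, 238.0], 0.53)]
lamp_bar [([359.0, 216.0], 0.92), ([196.0, 162.0], 0.7)]
side 397.8369216358902 [[0.96, -0.2, 0.21, 0.27], [-0.29, -0.62, 0.73, -0.88], [-0.01, -0.76, -0.65, 1.0]]
rake [([298.0, 297.0], 0.89), ([297.0, 299.0], 0.39), ([233.0, 210.0], 0.22)]
rake_grip [([298.0, 301.0], 0.89)]
block0 [([235.0, 201.0], 0.6), ([233.0, 213.0], 0.6), ([224.0, 249.0], 0.58), ([185.0, 212.0], 0.54), ([365.0, 294.0], 0.53), ([252.0, 166.0], 0.5), ([244.0, 221.0], 0.48)]
shelf []
bay [([287.0, 242.0], 0.93)]
pad [([299.0, 294.0], 0.95)]
carton_low [([302.0, 191.0], 0.69), ([299.0, 300.0], 0.57)]
lamp_bar [([263.0, 128.0], 0.89), ([255.0, 206.0], 0.34)]
0.9
```

View pics/scene0.png

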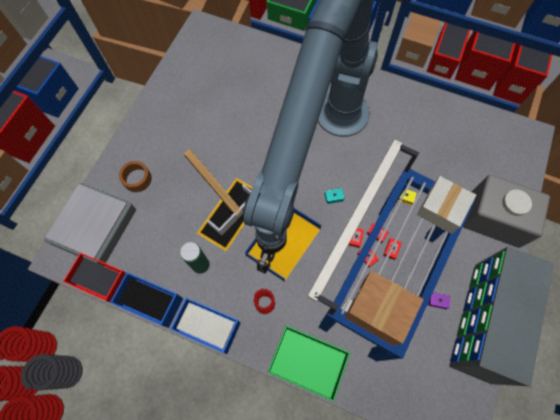

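View pics/side0.png

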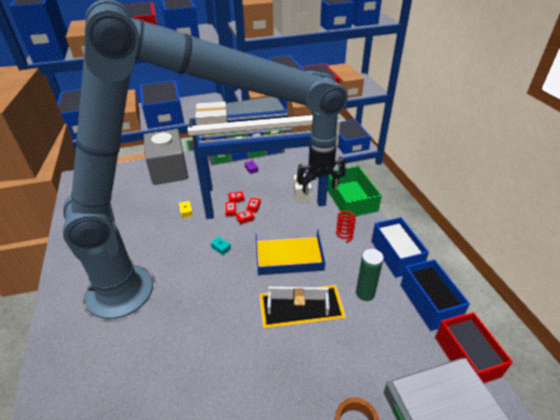

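The red blocks sit at scene (356,237), (378,235), (393,248), (371,260). The look-alikes are yellow (408,197), turquoise (335,196) and purple (440,300), plus the red spring at (263,300). The rake head is at about (232,222) with its grip at (197,162). The arm hides part of the bay, which is at about (290,245).

```bash
cat > h.py <<'E'
from bench import *
import cv2,numpy as np
from scipy.spatial.transform import Rotation as R
def ray(p,uv):
    K=np.array(p["K"]);T=np.linalg.inv(np.array(p["camera_from_world"]))
    return T[:3,3],T[:3,:3]@np.linalg.inv(K)@np.array([uv[0],uv[1],1.])
def onz(p,uv,z=0.):
    o,d=ray(p,uv); return o+d*(z-o[2])/d[2]
def tri(pa,ua,pb,ub):
    A=np.zeros((3,3));b=np.zeros(3)
    for p,u in((pa,ua),(pb,ub)):
        o,d=ray(p,u);d=d/np.linalg.norm(d);M=np.eye(3)-np.outer(d,d);A+=M;b+=M@o
    return np.linalg.solve(A,b)
def proj(p,X):
    T=np.array(p["camera_from_world"]);c=T[:3,:3]@np.asarray(X,float)+T[:3,3];c=np.array(p["K"])@c;return c[:2]/c[2]
E
python3 - <<'E'
from h import *
S=camera_params("scene");D=camera_params("side")
for c,P in(("scene",S),("side",D)):
    im=cv2.imread(f"pics/{c}0.png").astype(int)
    m=((im[:,:,2]>150)&(im[:,:,1]<90)&(im[:,:,0]<90)).astype(np.uint8)
    n,l,st,ce=cv2.connectedComponentsWithStats(m)
    for i in range(1,n):
        if st[i,4]>25:
            w=onz(P,ce[i],.02)
            if 0.3<w[0]<1 and abs(w[1])<.8: print(c,st[i].tolist(),ce[i].round(),w.round(3))
print("grip",tri(S,[198,161],D,[298,301]).round(3))
for n,a,b in(("rake",[240,218],[298,297]),("pad",[239,216],[299,294]),("bay",[302,257],[287,242])): print(n,onz(S,a).round(3),onz(D,b).round(3))
print("lamp",tri(S,[359,216],D,[263,128]).round(3))
a=cv2.imread("pics/scene0.png")[130:330,170:450];b=cv2.imread("pics/side0.png")[120:330,170:390]
cv2.imwrite("pics/c1.png",cv2.resize(a,None,fx=2.8,fy=2.8,interpolation=2));cv2.imwrite("pics/c2.png",cv2.resize(b,None,fx=2.8,fy=2.8,interpolation=2))
E
```

```text
scene [368, 223, 7, 10, 28] [371. 228.] [0.398 0.239 0.02 ]
scene [350, 228, 14, 18, 88] [358. 238.] [0.448 0.212 0.02 ]
scene [382, 231, 7, 10, 26] [385. 235.] [0.406 0.291 0.02 ]
scene [385, 238, 9, 17, 52] [389. 245.] [0.433 0.312 0.02 ]
scene [390, 241, 12, 17, 66] [396. 250.] [0.44 0.34 0.02]
scene [63, 253, 59, 48, 283] [ 92. 280.] [ 0.899 -0.524  0.02 ]
scene [369, 255, 10, 11, 49] [374. 260.] [0.5   0.282 0.02 ]
side [225, 191, 19, 22, 152] [233. 201.] [0.419 0.301 0.02 ]
side [236, 198, 25, 23, 162] [248. 210.] [0.463 0.232 0.02 ]
side [336, 212, 20, 30, 290] [345. 226.] [0.774 0.043 0.02 ]
side [442, 312, 71, 62, 460] [476. 344.] [ 0.92  -0.485  0.02 ]
grip [ 0.465 -0.331  0.196]
rake [ 0.526 -0.181  0.   ] [ 0.52  -0.184  0.   ]
pad [ 0.521 -0.188  0.   ] [ 0.526 -0.175  0.   ]
bay [0.573 0.064 0.   ] [ 0.557  0.049 -0.   ]
lamp [0.522 0.179 0.385]
```

View pics/c1.png

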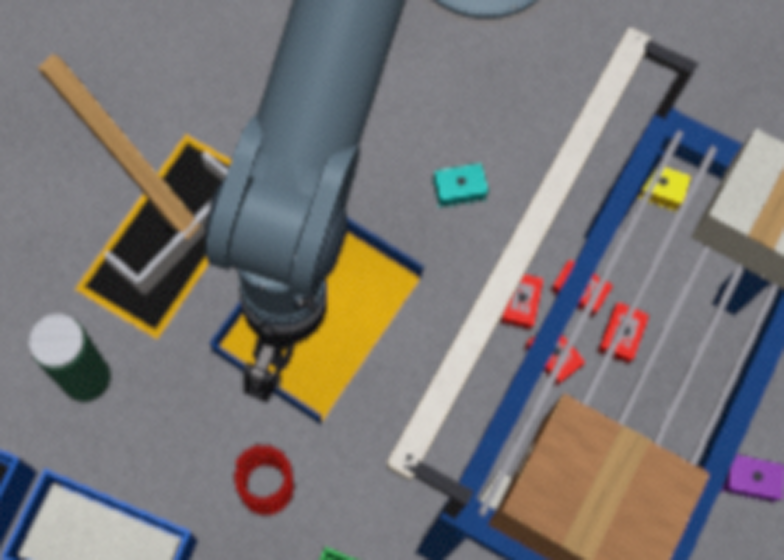

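View pics/c2.png

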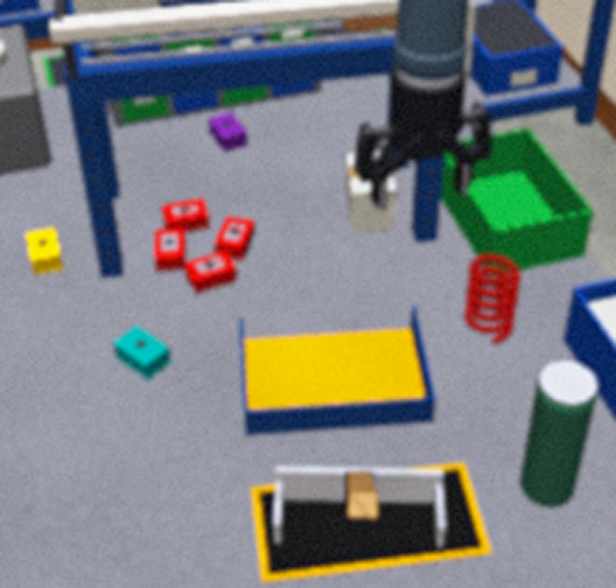

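The side crop c2 shows everything clearly. The four red block tops are at crop (185,212), (169,244), (235,236) and (210,268). The bay mouth corners are at (244,340) and (416,330), and the front posts at (112,272) and (428,238). The pad border and rake are at the bottom. Next I'll turn these into positions.

```bash
python3 - <<'E'
from h import *
S=camera_params("scene");D=camera_params("side")
s=lambda u,v,z=0:onz(S,[170+u/2.8,130+v/2.8],z).round(3)
d=lambda u,v,z=0:onz(D,[170+u/2.8,120+v/2.8],z).round(3)
print("blocks side",*[d(*a,.03)[:2] for a in((185,212),(169,244),(235,236),(210,268))])
print("blocks scene",*[s(*a,.03)[:2] for a in((522,298),(628,332))])
print("mouth side",d(244,340)[:2],d(416,330)[:2],"scene",s(421,284)[:2],s(322,418)[:2])
print("rear wall top side",d(247,410,.04)[:2],d(432,402,.04)[:2])
print("pad side",*[d(*a)[:2] for a in((253,488),(463,465),(489,551),(264,578))])
print("pad scene",*[s(*a)[:2] for a in((188,137),(78,290),(156,334))])
print("posts",d(112,274)[:2],d(428,240)[:2], "lookalike turq",d(142,342,.03)[:2],"yellow",d(43,243,.03)[:2],'purple',d(229,122,.03)[:2])
print("cartonlow base",d(372,228)[:2], "can",d(553,500)[:2],"spring",d(490,338)[:2])
print("rake blade top side z.05",d(277,470,.05)[:2],d(443,473,.05)[:2],"wing ends z0",d(277,543)[:2],d(440,545)[:2])
print("rake wing scene ends top z.034",s(108,256,.034)[:2], "corner z.05",s(143,285,.05)[:2],"handle end",s(50,64,.235)[:2])
print("lamp top ends scene",s(637,37,.41)[:2],s(402,468,.41)[:2])
print("handle end tri",tri(S,[170+48/2.8,130+62/2.8],D,[170+361/2.8,120+507/2.8]).round(3))
E
```

```text
blocks side [0.434 0.318] [0.4   0.258] [0.488 0.247] [0.442 0.194]
blocks scene [0.448 0.205] [0.441 0.331]
mouth side [0.458 0.083] [0.67  0.035] scene [0.467 0.088] [0.662 0.04 ]
rear wall top side [ 0.427 -0.064] [ 0.63  -0.115]
pad side [ 0.413 -0.141] [ 0.645 -0.179] [ 0.627 -0.291] [ 0.395 -0.253]
pad scene [ 0.397 -0.252] [ 0.63  -0.289] [ 0.644 -0.18 ]
posts [0.319 0.255] [0.748 0.194] lookalike turq [0.333 0.087] yellow [0.239 0.31 ] purple [0.544 0.513]
cartonlow base [0.682 0.242] can [ 0.719 -0.252] spring [ 0.753 -0.005]
rake blade top side z.05 [ 0.435 -0.163] [ 0.602 -0.218] wing ends z0 [ 0.419 -0.217] [ 0.582 -0.269]
rake wing scene ends top z.034 [ 0.586 -0.264] corner z.05 [ 0.607 -0.206] handle end [ 0.465 -0.355]
lamp top ends scene [0.308 0.205] [0.753 0.146]
handle end tri [ 0.461 -0.359  0.231]
```

```bash
cat >> h.py <<'E'
GP=np.array([0,-.157,.210]); T42=np.radians(42)
def tcp(x,y,yaw,z=0.,flip=1,back=0.,gp=GP):
    "TCP pose that puts the held rake's origin at x,y,z with yaw in degrees"
    Q=R.from_euler('z',yaw,degrees=True)
    zt=np.array([0,np.sin(T42),-np.cos(T42)]); yt=np.array([flip,0,0.]); xt=np.cross(yt,zt)
    r=Q*R.from_matrix(np.c_[xt,yt,zt])
    return (np.array([x,y,z])+Q.apply(gp-back*zt)).tolist(), r.as_quat().tolist()
E
python3 - <<'E'
from h import *
W={"pre":(.52,-.186,-18,0,.1),"grip":(.52,-.186,-18,0),"lift":(.52,-.186,-18,.12),"front":(.45,.13,-8,.06),"over":(.46,.355,-8,.05),"behind":(.46,.355,-8,0),"behind+5":(.46,.355,5,0),"mid":(.5,.2,0,0),"in":(.553,.012,-13,0),"inup":(.553,.012,-13,.12),"park":(.525,-.186,-9.3,0)}
for f in(1,-1):
  for k,(x,y,a,z,*b) in W.items():
    p,q=tcp(x,y,a,z,f,b[0] if b else 0); j=inverse_kinematics(p,q)
    print(f,k,np.round(p,2).tolist(),None if j is None else np.round(j,2).tolist())
# look pose
def look(p,d,f):
    z=np.array(d,float);z/=np.linalg.norm(z);y=np.array([f,0,0.]);y-=z*(y@z);y/=np.linalg.norm(y);return R.from_matrix(np.c_[np.cross(y,z),y,z]).as_quat().tolist()
for f in(1,-1): 
    q=look(0,[0,.6,-.8],f);print("look",[None if (j:=inverse_kinematics(p,q)) is None else j.round(2).tolist() if hasattr(j,'round') else np.round(j,2).tolist() for p in([.5,0.02,.3],[.5,.05,.25])])
T=np.array(camera_params("wrist")["camera_from_world"]);Tw=np.eye(4);Tw[:3,:3]=R.from_quat(read_tcp_rot()).as_matrix();Tw[:3,3]=read_eef_pos();print((T@Tw).round(3).tolist(),camera_params("wrist")["K"][0][0])
E
```

```text
1 pre [0.45, -0.4, 0.28] [0.74, 0.55, 0.3, 1.45, -0.68, 1.7, 0.82]
1 grip [0.47, -0.34, 0.21] [0.72, 0.53, 0.21, 1.62, -0.69, 1.51, 0.83]
1 lift [0.47, -0.34, 0.33] [0.72, 0.42, 0.2, 1.51, -0.67, 1.68, 0.7]
1 front [0.43, -0.03, 0.27] [0.42, 0.08, 0.04, 2.07, -0.71, 1.34, 0.62]
1 over [0.44, 0.2, 0.26] [0.08, -0.01, -0.14, 2.19, -0.89, 1.01, 0.31]
1 behind [0.44, 0.2, 0.21] [0.09, 0.07, -0.15, 2.24, -0.94, 0.93, 0.42]
1 behind+5 [0.47, 0.2, 0.21] [0.14, 0.22, -0.21, 2.05, -0.81, 1.07, 0.51]
1 mid [0.5, 0.04, 0.21] [0.35, 0.28, -0.1, 1.97, -0.73, 1.21, 0.63]
1 in [0.52, -0.14, 0.21] [0.55, 0.38, 0.03, 1.84, -0.72, 1.31, 0.69]
1 inup [0.52, -0.14, 0.33] [0.54, 0.25, 0.05, 1.74, -0.69, 1.49, 0.54]
1 park [0.5, -0.34, 0.21] [0.69, 0.62, 0.18, 1.48, -0.64, 1.6, 0.87]
-1 pre [0.45, -0.4, 0.28] [0.36, 0.7, 0.92, 1.47, -0.95, 1.89, -2.11]
-1 grip [0.47, -0.34, 0.21] [0.12, 0.86, 1.15, 1.65, -1.12, 1.88, -1.98]
-1 lift [0.47, -0.34, 0.33] [0.23, 0.57, 0.92, 1.54, -0.91, 1.86, -2.23]
-1 front [0.43, -0.03, 0.27] [-0.81, 0.26, 1.43, 2.11, -0.87, 1.52, -2.32]
-1 over [0.44, 0.2, 0.26] [0.34, -0.0, -0.39, 2.18, -0.89, 1.01, -2.83]
-1 behind [0.44, 0.2, 0.21] [-1.39, 0.2, 1.46, 2.28, -1.1, 1.12, -2.56]
-1 behind+5 [0.47, 0.2, 0.21] [-0.41, 0.22, 0.41, 2.08, -0.93, 1.15, -2.54]
-1 mid [0.5, 0.04, 0.21] [-0.77, 0.76, 1.38, 2.01, -1.23, 1.76, -2.1]
-1 in [0.52, -0.14, 0.21] [-0.37, 0.89, 1.37, 1.88, -1.27, 1.89, -2.03]
-1 inup [0.52, -0.14, 0.33] [-0.41, 0.63, 1.38, 1.77, -1.09, 1.88, -2.25]
-1 park [0.5, -0.34, 0.21] [0.23, 0.81, 0.92, 1.51, -0.99, 1.84, -2.01]
look [[0.31, 0.15, -0.06, 1.88, -0.63, 1.35, 0.47], [0.28, 0.19, -0.08, 1.95, -0.66, 1.23, 0.5]]
look [[-0.86, 0.45, 1.4, 1.92, -0.95, 1.63, -2.35], [-0.89, 0.55, 1.39, 1.99, -1.05, 1.6, -2.28]]
[[0.0, 1.0, 0.001, 0.0], [-0.955, 0.0, -0.296, 0.029], [-0.296, -0.001, 0.955, 0.161], [0.0, 0.0, 0.0, 1.0]] 304.8317347915927
```

```bash
python3 - <<'E'
from h import *
z=np.array([0,.6,-.8]);y=np.array([1.,0,0]);q=R.from_matrix(np.c_[np.cross(y,z),y,z]).as_quat().tolist()
move_ptp([.49,0.,.32],q)
P=camera_params("wrist");im=read_camera("wrist");cv2.imwrite("pics/w1.png",im[:,:,::-1])
np.savez("w1.npz",K=P["K"],camera_from_world=P["camera_from_world"])
for n in["block0","bay","carton_low"]:
    for d in tip_of("wrist",n): print(n,np.round(d["at"]),round(d["confidence"],2),onz(P,d["at"]).round(3)[:2])
im=cv2.imread("pics/w1.png").astype(int)
m=((im[:,:,2]>110)&(im[:,:,1]<80)&(im[:,:,0]<80)).astype(np.uint8)
cs,_=cv2.findContours(m,0,1)
for c in cs:
    if cv2.contourArea(c)>150:
        b=cv2.boxPoints(cv2.minAreaRect(c)); print("red",cv2.contourArea(c),[onz(P,v,.014).round(3)[:2].tolist() for v in b])
print(read_time_s())
E
```

```text
block0 [256. 183.] 0.86 [0.446 0.203]
block0 [232. 151.] 0.79 [0.4   0.266]
block0 [149. 127.] 0.75 [0.242 0.317]
block0 [255. 120.] 0.71 [0.44  0.334]
block0 [309.  46.] 0.7 [0.548 0.519]
block0 [282. 151.] 0.65 [0.49  0.265]
bay [326. 262.] 0.67 [0.561 0.065]
bay [457. 295.] 0.33 [0.759 0.013]
carton_low [390. 142.] 0.58 [0.688 0.285]
red 3247.0 [[0.734, 0.052], [0.857, 0.062], [0.843, -0.015], [0.727, -0.023]]
red 739.5 [[0.41, 0.23], [0.473, 0.239], [0.478, 0.193], [0.418, 0.185]]
red 674.5 [[0.459, 0.252], [0.493, 0.31], [0.526, 0.282], [0.491, 0.226]]
red 678.5 [[0.376, 0.246], [0.388, 0.316], [0.429, 0.302], [0.415, 0.234]]
red 583.0 [[0.404, 0.359], [0.466, 0.359], [0.467, 0.316], [0.407, 0.316]]
1.8583
```

View pics/w1.png

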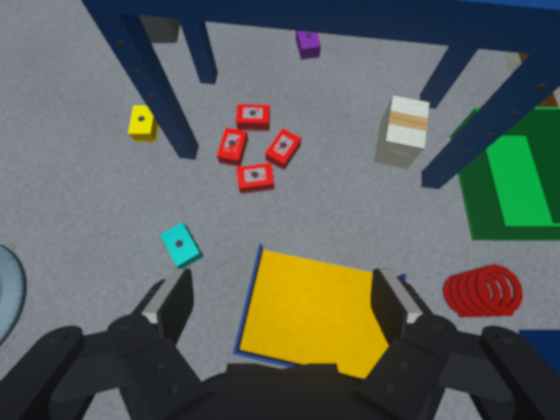

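The wrist view shows the red blocks at (252,116), (232,145), (284,148) and (255,177). Yellow (142,122), turquoise (180,244) and purple (308,43) are the look-alikes, and the bay is at the bottom centre. This close view confirms my choice, so I'm going to the rake next.

```bash
python3 - <<'E'
from h import *
p,q=tcp(.519,-.187,-18,0,1,.13)
move_ptp([.46,-.28,.42],q); move_ptp(p,q)
P=camera_params("wrist");im=read_camera("wrist");cv2.imwrite("pics/w2.png",im[:,:,::-1])
for n in["rake_grip","rake","pad"]:
    for d in tip_of("wrist",n): print(n,np.round(d["at"]),round(d["confidence"],2),onz(P,d["at"],.21 if n=="rake_grip" else 0).round(3)[:2])
Q=R.from_euler('z',-18,degrees=True)
c=im[:,:,::-1].copy()
for v in [(-.088,0,0),(.088,0,0),(-.088,0,.05),(.088,0,.05),(-.088,-.058,.034),(.088,-.058,.034),(-.012,-.181+.007,.236+.007),(.012,-.174,.243)]:
    u=proj(P,np.array([.519,-.187,0])+Q.apply(v));print(v,u.round());cv2.circle(c,tuple(int(t) for t in u.round()),3,(255,0,255),-1)
cv2.imwrite("pics/w2b.png",c);print(read_time_s(),read_finger_gap())
E
```

```text
rake_grip [280. 210.] 0.76 [ 0.468 -0.339]
rake [281. 181.] 0.97 [ 0.518 -0.189]
pad [285. 181.] 0.9 [ 0.524 -0.191]
pad [212.  28.] 0.26 [0.489 0.259]
pad [198.  47.] 0.2 [0.445 0.203]
(-0.088, 0, 0) [232. 180.]
(0.088, 0, 0) [331. 180.]
(-0.088, 0, 0.05) [228. 164.]
(0.088, 0, 0.05) [336. 164.]
(-0.088, -0.058, 0.034) [226. 200.]
(0.088, -0.058, 0.034) [337. 200.]
(-0.012, -0.174, 0.243) [266. 207.]
(0.012, -0.174, 0.243) [296. 207.]
3.9583 0.08548206618142001
```

View pics/w2b.png

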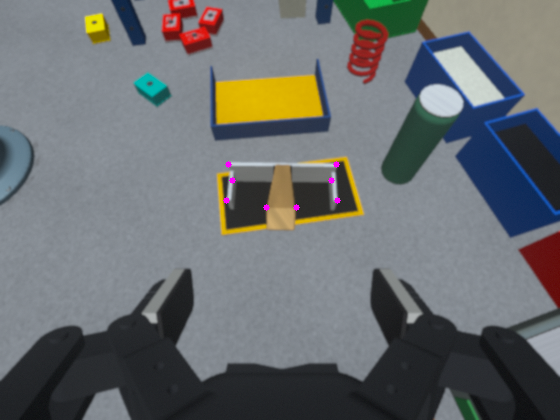

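The overlay fits: blade corners at (228,164) and (336,164), handle end at (266–296,207). The rake pose is confirmed as (.519, -.187, -18°). Now I'll grasp it, lift it, and bring it to the shelf front.

```bash
python3 - <<'E'
from h import *
p,q=tcp(.519,-.187,-18); movel(p,q,speed=.1); move_gripper(.03,100); move_gripper(.0,100)
print(read_finger_gap(),read_grasp_force(),read_ft_force(),read_time_s())
p,q=tcp(.519,-.187,-18,.1); movel(p,q,speed=.12)
p,q=tcp(.46,.07,-10,.08); move_ptp(p,q)
for c in("side","scene"):
    im=read_camera(c); cv2.imwrite(f"pics/{c}1.png",im[:,:,::-1])
    P=camera_params(c);print(c,[(np.round(d["at"]),round(d["confidence"],2)) for d in tip_of(c,"rake")],proj(P,[.46,.07,.08]).round())
a=cv2.imread("pics/side1.png")[120:330,170:390];cv2.imwrite("pics/c3.png",cv2.resize(a,None,fx=2.5,fy=2.5))
print(read_ft_force(),read_ft_torque(),read_time_s())
E
```

```text
0.022710055438683957 97.82979011535645 [ 0.31375832 -0.6283192   0.86484066] 6.2
side [(array([256., 229.]), 0.73)] [257. 227.]
scene [(array([317., 221.]), 0.77)] [318. 220.]
[-0.15518436 -0.34534487 -3.36358884] [-1.25010220e+00  2.35084770e-01 -1.05130882e-03] 8.3833
```

View pics/c3.png

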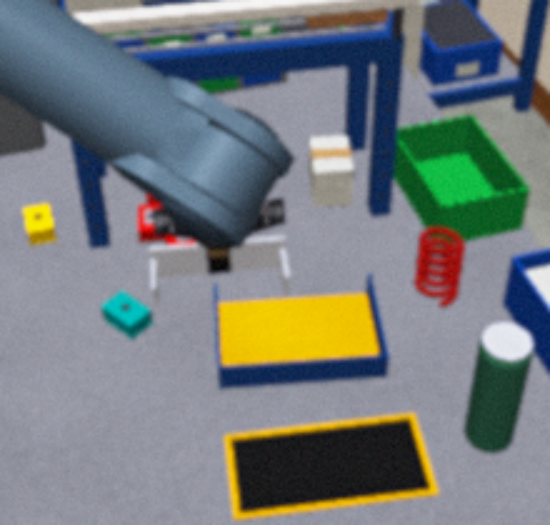

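The rake is held level, with its head just in front of the shelf and the network reading within 2 px of my prediction. Reaching over the blocks now.

```bash
python3 - <<'E'
from h import *
def go(x,y,a,z,s=.12):
    p,q=tcp(x,y,a,z); movel(p,q,speed=s); f=np.array(read_ft_force()); print((x,y,a,z),f.round(1),np.round(read_eef_pos()-np.array(p),4),round(read_time_s(),1)); return np.linalg.norm(f)
for w in[(.46,.12,-10,.042),(.465,.25,-10,.042),(.468,.32,-10,.042),(.469,.369,-10,.042),(.469,.369,-10,.002)]:
    if go(*w)>15: print("STOP");break
im=read_camera("side");cv2.imwrite("pics/side2.png",im[:,:,::-1]);P=camera_params("side")
read_camera("scene");S=camera_params("scene")
print([(np.round(d["at"]),round(d["confidence"],2),onz(S,d["at"]).round(3)[:2]) for d in tip_of("scene","block0")])
print([(np.round(d["at"]),round(d["confidence"],2),onz(P,d["at"]).round(3)[:2]) for d in look_for("side","block0")])
E
```

```text
(0.46, 0.12, -10, 0.042) [-0.2 -0.6 -2.3] [ 0.0004 -0.0006  0.0002] 9.1
(0.465, 0.25, -10, 0.042) [-0.9  0.3 -1.6] [ 0.0004 -0.001  -0.0001] 10.3
(0.468, 0.32, -10, 0.042) [-1.1 -0.3 -1.8] [ 0.0001 -0.0004 -0.0002] 11.0
(0.469, 0.369, -10, 0.042) [ 0.5 -0.5 -1.9] [-0.0001 -0.0002 -0.0002] 11.6
(0.469, 0.369, -10, 0.002) [ 0.7  0.1 -1.9] [ 0.0003 -0.0008 -0.0003] 12.1
[(array([391., 247.]), 0.67, array([0.428, 0.324])), (array([354., 237.]), 0.49, array([0.441, 0.2  ])), (array([332., 197.]), 0.48, array([0.337, 0.081])), (array([378., 236.]), 0.44, array([0.409, 0.273])), (array([403., 198.]), 0.43, array([0.244, 0.31 ]))]
[(array([186., 209.]), 0.68, array([0.239, 0.334])), (array([256., 202.]), 0.62, array([0.507, 0.293])), (array([243., 216.]), 0.5, array([0.439, 0.229])), (array([223., 244.]), 0.5, array([0.341, 0.106])), (array([236., 196.]), 0.47, array([0.437, 0.351])), (array([233., 207.]), 0.45, array([0.413, 0.294]))]
```

No contacts and the blocks haven't moved. Starting the sweep: pull, turn, then travel toward the bay mouth.

```bash
cat >> h.py <<'E'
def go(x,y,a,z,s=.12):
    p,q=tcp(x,y,a,z); movel(p,q,speed=s); f=np.array(read_ft_force()); print(np.round((x,y,a,z),3),f.round(1),round(read_time_s(),1)); return np.linalg.norm(f)
def pk(px,py,a,z=.002,s=.08,b=.05):
    "pose by pack point, b ahead of the blade"
    t=np.radians(a); return go(px-b*np.sin(t),py+b*np.cos(t),a,z,s)
E
python3 - <<'E'
from h import *
go(.46,.275,-10,.002,.07)
for a in(7,24,40): pk(.451,.226,a)
pk(.505,.175,40)
im=read_camera("side");cv2.imwrite("pics/side3.png",im[:,:,::-1]);im2=read_camera("scene");
a=cv2.resize(im[150:290,170:370],None,fx=2.8,fy=2.8);b=cv2.resize(im2[180:290,280:440],None,fx=2.4,fy=2.4)
o=np.zeros((a.shape[0]+b.shape[0]-60,560,3),np.uint8)[:600]
cv2.imwrite("pics/c4.png",a[:,:,::-1]);cv2.imwrite("pics/c4s.png",b[:,:,::-1])
h=max(a.shape[0],b.shape[0])
E
```

```text
[ 4.60e-01  2.75e-01 -1.00e+01  2.00e-03] [ 0.9  0.9 -1.7] 13.8
[4.45e-01 2.76e-01 7.00e+00 2.00e-03] [ 0.5  1.8 -2.3] 14.3
[4.31e-01 2.72e-01 2.40e+01 2.00e-03] [-0.5  1.6 -1.6] 14.8
[4.19e-01 2.64e-01 4.00e+01 2.00e-03] [-1.3  1.6 -1.8] 15.4
[4.73e-01 2.13e-01 4.00e+01 2.00e-03] [-1.6  0.8 -3.1] 16.4
```

View pics/c4.png

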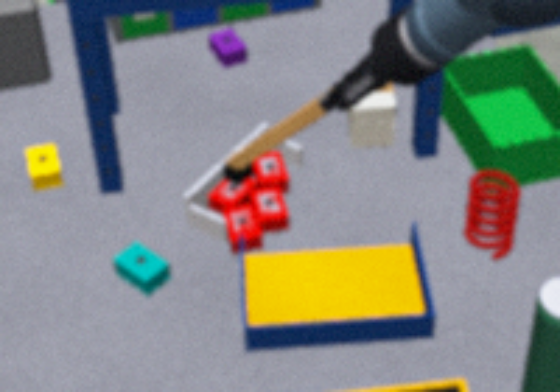

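All four red blocks are inside the U, at crop (270,165), (233,190), (268,205) and (243,225). The bay's left wall end at (242,238) is close to the front-left block. I'll shift +x, turn back, and then pull in.

```bash
python3 - <<'E'
from h import *
pk(.562,.170,40)
for a in(22,5,-8): pk(.564,.165,a)
go(.572,.165,-11,.002,.08)
im=read_camera("side");cv2.imwrite("pics/side4.png",im[:,:,::-1])
a=cv2.resize(im[150:290,170:370],None,fx=2.8,fy=2.8);cv2.imwrite("pics/c5.png",a[:,:,::-1])
E
```

```text
[5.30e-01 2.08e-01 4.00e+01 2.00e-03] [-4.  -0.1 -2.3] 17.4
[5.45e-01 2.11e-01 2.20e+01 2.00e-03] [ 0.7  0.3 -2.2] 18.0
[5.60e-01 2.15e-01 5.00e+00 2.00e-03] [ 1.5 -0.4 -1.6] 18.5
[ 5.71e-01  2.15e-01 -8.00e+00  2.00e-03] [-0.8  1.8 -3.4] 19.0
[ 5.72e-01  1.65e-01 -1.10e+01  2.00e-03] [ 0.3  0.1 -1.6] 19.8
```

View pics/c5.png

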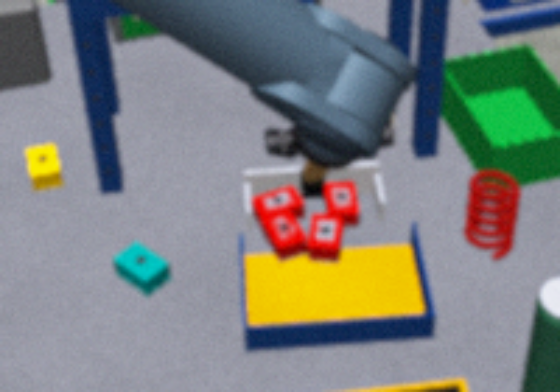

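The blocks sit in the U right at the mouth, at crop (278,202), (341,198), (284,232) and (324,233). Pulling in along the bay axis.

```bash
python3 - <<'E'
from h import *
go(.578,.13,-13,.002,.08)
for y in(.10,.075,.055,.04):
    if go(.562+(y-.063)*.231,y,-13,.002,.07)>30: print("STOP");break
P=camera_params("side");im=read_camera("side");cv2.imwrite("pics/side5.png",im[:,:,::-1])
i=im.astype(int);m=((i[:,:,0]>130)&(i[:,:,1]<80)&(i[:,:,2]<80)).astype(np.uint8)
bo=np.array([.562,.063]);Rb=R.from_euler('z',13,degrees=True)
n,l,st,ce=cv2.connectedComponentsWithStats(m)
print([(st[k,4],ce[k].round(),Rb.apply(np.r_[onz(P,ce[k],.02)[:2]-bo,0]).round(3)[:2]) for k in range(1,n) if st[k,4]>20])
for d in look_for("side","block0"): print(np.round(d["at"]),round(d["confidence"],2),Rb.apply(np.r_[onz(P,d["at"],.02)[:2]-bo,0]).round(3)[:2])
a=cv2.resize(im[150:290,170:370],None,fx=2.8,fy=2.8);cv2.imwrite("pics/c6.png",a[:,:,::-1])
E
```

```text
[ 5.78e-01  1.30e-01 -1.30e+01  2.00e-03] [-0.7  1.2 -1. ] 20.4
[ 5.71e-01  1.00e-01 -1.30e+01  2.00e-03] [ 0.5  0.3 -1.5] 21.0
[ 5.65e-01  7.50e-02 -1.30e+01  2.00e-03] [ 0.1  0.5 -1.1] 21.5
[ 5.6e-01  5.5e-02 -1.3e+01  2.0e-03] [-0.1  0.4 -1.4] 21.9
[ 5.57e-01  4.00e-02 -1.30e+01  2.00e-03] [-0.2  0.1 -1.2] 22.3
[(np.int32(54), array([151.,  11.]), array([-1.003,  2.922])), (np.int32(46), array([112.,  15.]), array([-1.33 ,  2.854])), (np.int32(121), array([323.,  78.]), array([0.316, 1.322])), (np.int32(389), array([346., 225.]), array([0.212, 0.034])), (np.int32(496), array([281., 253.]), array([-0.026, -0.084])), (np.int32(555), array([475., 345.]), array([ 0.472, -0.454]))]
[222. 245.] 0.78 [-0.224 -0.031]
[187. 208.] 0.67 [-0.367  0.17 ]
[274. 245.] 0.66 [-0.047 -0.046]
[270. 255.] 0.6 [-0.065 -0.09 ]
[299. 250.] 0.52 [ 0.034 -0.074]
[287. 260.] 0.51 [-0.008 -0.115]
```

View pics/c6.png

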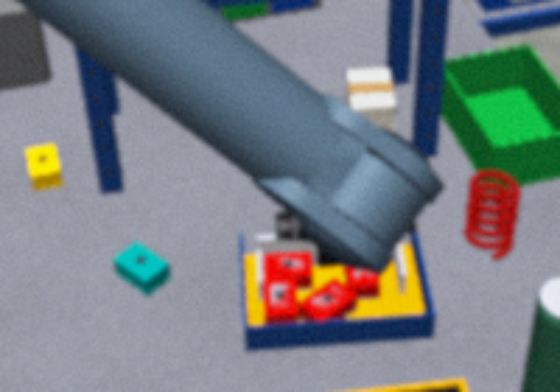

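All four blocks are in the bay, the shallowest about 46 mm inside the mouth. Lifting the rake out and parking it.

```bash
python3 - <<'E'
from h import *
go(.557,.04,-13,.09,.1)
p,q=tcp(.525,-.186,-10,.06); move_ptp(p,q)
go(.525,-.186,-10,.01,.1)
f0=read_ft_force()[2]
for z in(.004,.002,.0005,-.001,-.0025):
    go(.525,-.186,-10,z,.03)
    if read_ft_force()[2]-f0>2.5: break
P=camera_params("side");im=read_camera("side");cv2.imwrite("pics/side6.png",im[:,:,::-1])
print([(np.round(d["at"]),onz(P,d["at"]).round(3)[:2]) for d in tip_of("side","rake")],read_ft_torque())
a=cv2.resize(im[200:350,200:400],None,fx=2.8,fy=2.8);cv2.imwrite("pics/c7.png",a[:,:,::-1])
E
```

```text
[  0.557   0.04  -13.      0.09 ] [-0.3  1.2 -2.1] 23.4
[  0.525  -0.186 -10.      0.01 ] [-0.1 -0.7 -1. ] 25.0
[ 5.25e-01 -1.86e-01 -1.00e+01  4.00e-03] [-0.1 -0.5 -2. ] 25.3
[ 5.25e-01 -1.86e-01 -1.00e+01  2.00e-03] [ 0.5 -1.  -2.2] 25.6
[  0.525  -0.186 -10.      0.   ] [-0.1 -0.5 -1. ] 25.8
[ 5.25e-01 -1.86e-01 -1.00e+01 -1.00e-03] [-0.4 -2.4  3.6] 26.1
[] [-0.49417426  0.27331426  0.09730601]
```

View pics/c7.png

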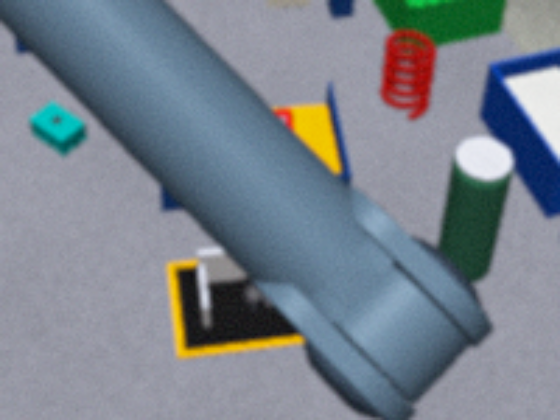

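The rake is touching down on the pad; its blade is at crop (205–250,255) inside the yellow border, with about 4.6 N of contact. Releasing and backing out along the handle.

```bash
python3 - <<'E'
from h import *
move_gripper(.045,20); move_gripper(.085); pause(.3)
p,q=tcp(.525,-.186,-10,-.001,back=.15); movel(p,q,speed=.12)
pause(.5)
P=camera_params("wrist");im=read_camera("wrist");c=im[:,:,::-1].copy();Q=R.from_euler('z',-10,degrees=True)
for v in [(-.088,0,.05),(.088,0,.05),(-.088,-.058,.034),(.088,-.058,.034),(0,-.181,.236)]:
    cv2.circle(c,tuple(int(t) for t in proj(P,np.array([.525,-.186,0])+Q.apply(v)).round()),2,(255,0,255),-1)
cv2.imwrite("pics/w3.png",c)
for n in("rake","pad","block0","carton_low"):
    for d in tip_of("wrist",n)[:7]: print(n,np.round(d["at"]),round(d["confidence"],2),onz(P,d["at"]).round(3)[:2])
print(read_ft_force(),read_time_s())
E
```

```text
rake [283. 174.] 0.77 [ 0.527 -0.183]
rake [296.  98.] 0.17 [ 0.588 -0.002]
pad [278. 178.] 0.72 [ 0.518 -0.189]
block0 [251.  92.] 0.86 [0.497 0.031]
block0 [295.  99.] 0.86 [ 0.585 -0.004]
block0 [134.  20.] 0.85 [0.244 0.318]
block0 [246. 112.] 0.78 [ 0.479 -0.022]
block0 [272. 114.] 0.74 [ 0.53  -0.038]
block0 [176.  81.] 0.58 [0.339 0.091]
carton_low [316.   6.] 0.71 [0.697 0.294]
carton_low [245. 111.] 0.48 [ 0.478 -0.02 ]
[ 0.36991322 -0.12427361 -0.05167243] 29.4583
```

View pics/w3.png

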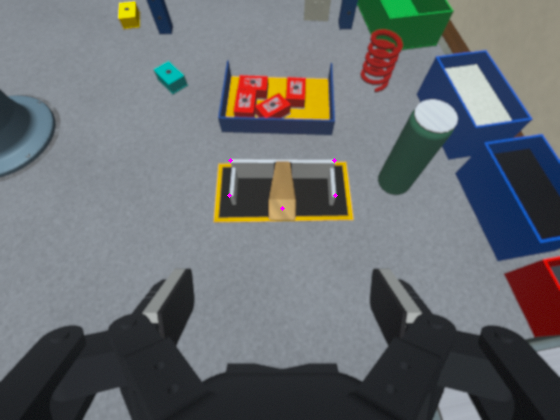

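The rake stands upright on the pad, with its blade at (230–334,161) matching the overlay. All four blocks are in the bay at (254,84), (296,90), (245,101) and (273,106).

```bash
python3 -c "
from bench import *
print(sign_off())"
```

```text
the job is handed in; nothing more can be done
None
```

I handed the job in after about 30 s of robot time: the last camera view shows all four red blocks in the bay and the rake upright on its pad, facing as before, and I saw no sign of other goods being moved; no verdict came back.

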